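# Clamp the dowel jar and unscrew its cap

### The job

Set the square jar down into the sprung bench clamp, cap up and still tightly closed, pushing it fully home between the jaws so that the sprung jaw gives way and closes on it. With the clamp bracing the jar, unscrew the black cap anticlockwise until its thread lets go, lift it straight up and finish still holding the cap in the gripper, level, a couple of centimetres above the jar's mouth, with the jar still fully home in the clamp. Leave the other things on the bench alone.

Things in the scene. Friction and masses are not known exactly. Their poses are not given: they have to be found in the camera images.
- jar: SQUARE white plastic jar of wooden dowels: body 60 x 60 x 70 tall, flat shoulder at 70, round neck to the rim at 92. Weighs about 0.2 kg. Origin: centre of its underside; x and y are normal to its side faces, z up. It fits the clamp in any of its four quarter turns. Standing free it simply turns along with its cap.
- jar_mouth (a point): centre of the jar's rim, 92 above its underside
- cap: black twelve-sided screw cap on the jar: 54 across the flats, 29 tall, 45 g. Origin: centre of its underside; z up; its flats face x and every 30 deg from there (thin ribs only drawn). Closed, its underside is 72 above the jar's underside (2 above the shoulder), its top at 101, its x along the jar's x. It holds firmly enough to lift and press the jar by it.
- cap_top (a point): centre of the cap's top. Quick right-hand thread: turned anticlockwise seen from above, the cap is stiff at first (about 0.4 N m), eases, rises some 2 mm and lets go after 1.02 rad; a stop is met at 1.58 rad, so lift between 1.1 and 1.5 rad. Left part-turned, it stays. It must rise 20 from closed for its skirt to clear the rim.
- clamp: sprung jar clamp fixed to the bench: base plate 130 x 165 x 8, four pads around a square seat, upright to 30 above the bench, then flaring out as lead-ins to 52-58. Origin on the bench under the seat. Faces (mouth of flare): fixed pad y = -30 (-38), end pads x = +-31.5 (38.5), sprung jaw y = +24 shut (+34). Green spring housing 44 tall at y = 69 to 103. The jaw moves along y.
- seat (a point): centre of the seat floor, 8 above the bench, axes as the clamp; the middle of the jar's underside belongs here (the sprung jaw holds the jar against the fixed pad). Lower the jar upright, its sides square to the clamp, about 1 towards the sprung jaw from here; pushing it home takes up to about 25 N downward
- jaw (a joint): sprung jaw's slide, m: 0 shut (gap 54), about 0.006 with the jar in it, 0.018 at most; spring 5 N at 0, 0.5 N per mm more
- sander: bystander: cork sanding block 100 x 45 x 32, lying flat; origin under its centre
- roundjar: bystander: closed ROUND white jar, 56 across, 75 tall, not the one to open; origin under its centre
- tin: bystander: bare steel tin, 100 across, 110 tall; origin under its centre
- glue: bystander: white glue bottle, 60 across, 160 tall; origin under its centre
- driver: bystander: screwdriver 200 long, lying
- offcut: bystander: wooden offcut 160 x 50 x 22, lying flat; origin under its centre
- brush: bystander: brush 220 long, lying
- tape: bystander: grey tape measure, 70 x 35 x 65 tall; origin under its centre
Mind the look-alikes: they are no part of the job. Leave any purple or red look-alike of the cap alone. What is shaped like the jar but pink or purple is not meant.

How it is judged:
By the outcome, as a careful person would: the job done as asked, in the order asked, and still so for the second after the job is handed in, while the arm keeps its last pose, push and grip.
It also fails if it takes over 50 s, if anything falls off the work surface, if the arm or the gripper's body presses on something with over 40 N, if the wrist force passes 120 N, or if a joint passes its speed limit or range.

### The arm

A 6-joint arm with a two-finger parallel gripper is mounted at the origin on the work surface. World frame = base frame: x ahead of the robot, y to its left, z up, the work surface at z = 0. Lengths are in mm, angles in rad, forces in N, time in s.
With the tool pointing down it reaches from about 350 to 775 mm from the base axis. Payload 7.3 kg.
Tool frame: the origin (TCP) lies at the very end of the fingers, on their centre line; the grasp point (between the pads) lies 19 mm behind it; z points along the fingers, y is the line along which they close (so a half turn about z gives the same grasp; the last joint's range is limited). The gripper opens to 92 mm and grips with 3 to 60 N. Pads are 19 mm wide; open, the fingers measure 130 mm over their backs; the gripper's body (75 mm by 190 mm) begins 47 mm behind the grasp point.
Start: joints at [-1.454, 0.342, 1.524, -0, 1.275, -0.146], TCP at [136.409, -506.989, 226.741] pointing down, gripper open.
Joint ranges: [-2.53, 2.53], [-0.77, 2.02], [0.04, 2.7], [-1, 4.14], [0.28, 2.66], [-3.11, 3.11]. Speed limits (rad/s): [2.57, 2.57, 3.14, 3.14, 3.14, 3.14].

### API

Orientations are given as [roll, pitch, yaw] about the fixed x, y, z axes, in that order (R = Rz(yaw) Ry(pitch) Rx(roll)).
In Python, from plant import * gives the robot as it stands.
- The arm moves only by the tool arm_command, never from a script. Its arguments are lists of equal length, an entry for each row: "gripper": the finger opening in mm, from 0 to 91.8; "dp": the shift along the tool's x, y, z in units of 25 mm (1.0 is 25 mm), a list of three; "twist": the turn about the tool's z in units of 5 degrees (1.0 is 5 degrees). A call has exactly 5 rows; each row shifts and turns the commanded pose from where the row before left it, along the tool's axes as they then stand; what a row does not reach is not made up. A row lasts 1/8 s, in which the tool goes at most 62.5 mm and 10.7 degrees, less where a joint would pass 70% of its speed; a pose out of reach is approached as far as the arm can. A call is refused whole if a number of a shift passes 1 or a number of a turn 1, either way. A call with a gripper value outside its range is refused whole. The fingers move at their own pace and stop on an object; the grip force is fixed at half the most. Time passes only in rows, so rows that do not move let the fingers close, or fill a call up. It gives the time, the measured TCP pose, the force, the opening and the grip force at its end, in the units of the state.
- get_obs(): the state, without advancing time (a new reading comes with each control period).
- capture(name): name is "side" or "top" or "wrist"; returns the picture (384x512x3 uint8, red, green, blue); there is no depth.
- get_calibration(name): a dict with "mtx" (3x3 intrinsics, pixels), "dist_coeffs" ([k1, k2, p1, p2, k3] as OpenCV has them; the pictures are not rectified), "position" and "attitude" of the camera in the world; the wrist camera has in their place "mount" (4x4, takes a point from camera to tool coordinates, whose origin is the TCP and whose axes are the flange's). Camera axes: x right, y down, z forward; pixel columns grow to the right and rows downward; lengths in mm; the calibration is good to about 2 mm. A picture is of the moment at which its call begins: read the wrist's pose just before it. get_calibration takes no time and is no camera call.
- close_job(): hands the job in; it is judged then, once.
The state is a dict: "time": time; "joint_positions": joint angles; "dq": joint speeds; "tau": joint torques, N m; "tool_pos": TCP position; "tcp_rot": TCP orientation; "contact_force": force on the tool from outside, world axes, zero at the start; "moment": the same for the moment, N m; "grip_width": finger opening in mm; "finger_force": force on a finger pad.
Only numpy, scipy, OpenCV 4.12 (cv2) and the standard library are available. Lean on these libraries where they do the work, as an engineer would, in place of code of your own. Each camera call takes 0.05 s, during which the arm holds its last target. There are 200 camera calls.

## Working session

There is one attempt and no reset: what is moved stays moved. The work goes in short steps, Python scripts to look and compute and a tool call to move; the robot and the scene stay as the last step left them, time stands still between calls to the robot, and variables do not carry over. Pictures are saved under pics/ and viewed, at most 10 in all, crops included, and the job is handed in when it is done.

Besides the shell and the picture viewer there is one more tool, called after "Emit:" as name([rows], argument=value, ...), one row to a line, values as JSON. arm_command: Moves the arm, as the interface text tells. Its arguments: {"type":"object","properties":{"gripper":{"type":"array"},"dp":{"type":"array"},"twist":{"type":"array"}},"required":["gripper","dp","twist"]}

```bash
mkdir -p pics; ls; cat > h.py <<'E'
from plant import *
import numpy as np, cv2
from scipy.spatial.transform import Rotation as R
def cam(n,obs=None):
    c=get_calibration(n); K=np.array(c["mtx"]);d=np.array(c["dist_coeffs"])
    if n=="wrist":
        o=obs; T=np.eye(4);T[:3,:3]=R.from_euler('xyz',o["tcp_rot"]).as_matrix();T[:3,3]=o["tool_pos"]
        M=T@np.array(c["mount"]); return K,d,M[:3,:3],M[:3,3]
    a=np.array(c["attitude"]); Rm=a if a.shape==(3,3) else R.from_euler('xyz',a).as_matrix()
    return K,d,Rm,np.array(c["position"])
def ray(cm,px):
    K,d,Rm,p=cm
    u=cv2.undistortPoints(np.array(px,float).reshape(-1,1,2),K,d).reshape(-1,2)
    return p,(Rm@np.c_[u,np.ones(len(u))].T).T
def plane(cm,px,z):
    p,v=ray(cm,px); return p+v*((z-p[2])/v[:,2])[:,None]
def proj(cm,P):
    K,d,Rm,p=cm
    return cv2.projectPoints(((np.atleast_2d(P)-p)@Rm).astype(float),np.zeros(3),np.zeros(3),K,d)[0].reshape(-1,2)
E
python3 - <<'E'
from h import *
o=get_obs();print(o)
for n in("top","side","wrist"):
    im=capture(n);np.save(f"{n}.npy",im);cv2.imwrite(f"pics/{n}0.png",im[:,:,::-1]);print(get_calibration(n))
E
```

```text
pics
{'time': 0.0, 'joint_positions': array([-1.45400920e+00,  3.42735377e-01,  1.52498262e+00, -1.42118219e-05,
        1.27539900e+00, -1.46011495e-01]), 'dq': array([-7.32584160e-04,  1.60825906e-03, -3.80457791e-04,  1.52066050e-03,
       -1.77630717e-03,  5.65532645e-05]), 'tau': array([ 5.59446198e-04, -4.31247389e+01, -2.44220996e+01,  7.17154378e-02,
        5.60637563e-02, -1.50032861e-04]), 'tool_pos': array([ 136.35191259, -506.57828293,  226.05039776]), 'tcp_rot': array([-3.14008255e+00, -2.08336982e-04,  2.62802610e-01]), 'contact_force': array([ 0.66102472, -0.11387505,  0.33933724]), 'moment': array([ 0.06259433,  0.02577155, -0.01751154]), 'finger_force': 0.0, 'grip_width': 91.81845856379229}
{'mtx': array([[354.25384733,   0.        , 255.78936357],
       [  0.        , 354.25384733, 189.10488164],
       [  0.        ,   0.        ,   1.        ]]), 'dist_coeffs': array([-0.06013506,  0.        ,  0.        ,  0.        ,  0.        ]), 'position': array([ 440.54571423,   -5.89667719, 1103.82826724]), 'attitude': array([-3.07048145,  0.01295621, -1.56027164])}
{'m
[... 274 characters left out ...]
738669, 675.3566426 , 951.81270119]), 'attitude': array([-2.32579834,  0.00599539, -2.42142038])}
{'mtx': array([[294.04849816,   0.        , 257.67442073],
       [  0.        , 294.04849816, 190.10525412],
       [  0.        ,   0.        ,   1.        ]]), 'dist_coeffs': array([-0.01234472,  0.        ,  0.        ,  0.        ,  0.        ]), 'mount': array([[ 2.02237567e-04, -9.65041304e-01, -2.62097771e-01,
         6.99293007e+01],
       [ 9.99999890e-01,  3.06329261e-04, -3.56290112e-04,
        -1.91339138e-01],
       [ 4.24122891e-04, -2.62097670e-01,  9.65041259e-01,
        -1.58319705e+02],
       [ 0.00000000e+00,  0.00000000e+00,  0.00000000e+00,
         1.00000000e+00]])}
```

View pics/top0.png

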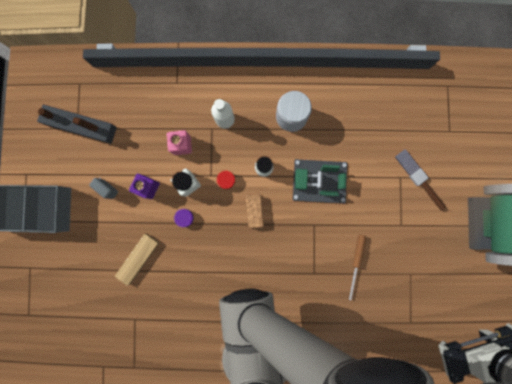

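View pics/side0.png

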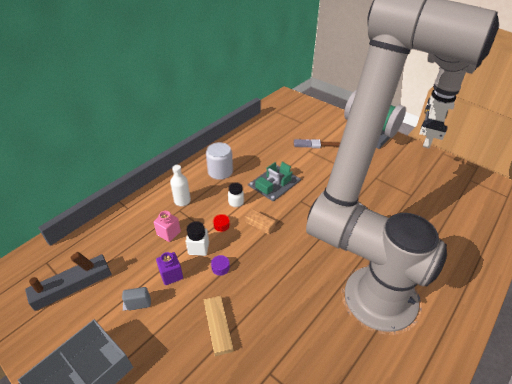

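Candidates in the top view: the white jar with a black cap at (184,181), and a smaller one at (264,165). The pink (178,142) and purple (144,186) square jars and the red (227,180) and purple (184,217) caps are look-alikes. The jar at (184,181) is larger and looks square, so I think it is the one meant. The clamp is at (321,181). I'll confirm with a crop.

```bash
python3 - <<'E'
from h import *
t=np.load("top.npy");s=np.load("side.npy")
a=cv2.resize(t[150:215,125:285],None,fx=5,fy=5,interpolation=2);b=cv2.resize(s[165:285,145:305],None,fx=2.2,fy=2.2,interpolation=2)
c=cv2.resize(t[150:212,285:360],None,fx=4.2,fy=4.2,interpolation=2)
o=np.zeros((600,800,3),np.uint8);o[:325,:800]=a;o[330:330+264,:352]=b;o[330:330+260,400:715]=c
cv2.imwrite("pics/crop.png",o[:,:,::-1])
ct=cam("top");cs=cam("side")
for im,cm,boxes in((t,ct,((165,165,205,200),(250,150,280,180))),(s,cs,((180,215,215,245),(225,178,250,200)))):
  for x0,y0,x1,y1 in boxes:
    m=(im[y0:y1,x0:x1].max(2)<45).astype(np.uint8)
    n,l,st,ce=cv2.connectedComponentsWithStats(m);k=1+st[1:,4].argmax()
    p=ce[k]+[x0,y0];print(p,st[k],plane(cm,[p],101)[0],plane(cm,[p],75)[0])
E
```

```text
[181.76987448 180.92050209] [  8   8  18  17 239] [533.26377013 219.67490105 101.        ] [535.66764079 225.52322147  75.        ]
[264.16233766 164.31818182] [  8   8  14  14 154] [582.95255784 -15.29082806 101.        ] [586.64469343 -15.53438714  75.        ]
[195.53515625 230.7265625 ] [  7   7  18  18 256] [523.87100235 230.12789722 101.        ] [542.33715606 216.52214432  75.        ]
[235.37614679 188.3853211 ] [  5   6  12  10 109] [560.37443276  11.96204203 101.        ] [579.95609542  -8.310645    75.        ]
```

View pics/crop.png

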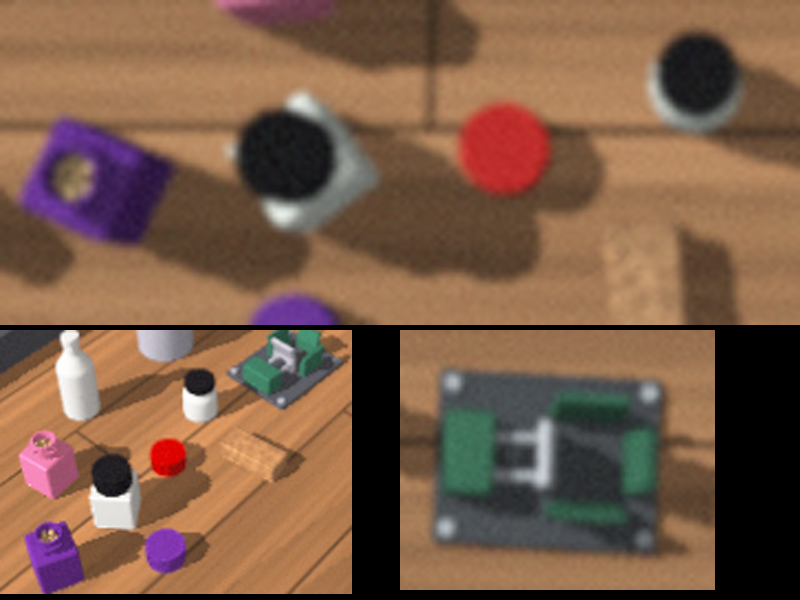

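The jar is the one at (184,181): square body, black cap, standing as a diamond in the view. The clamp at about (330,181) has its spring housing on the left (+y). I'll fly over the clamp first and look with the wrist camera.

Emit:
arm_command([
  [0.92, -0.31, 0],
  [0.92, -0.31, 0],
  [0.92, -0.31, 0],
  [0.92, -0.31, 0],
  [0.92, -0.31, 0],
], gripper=[91.8, 91.8, 91.8, 91.8, 91.8], twist=[0, 0, 0, 0, 0])

```text
time: 0.78
tool_pos: [238.0, -439.0, 226.5]
tcp_rot: [-3.141, 0.0, 0.263]
contact_force: [-0.1, 0.6, 0.4]
grip_width: 91.5
finger_force: 0.0
```

Emit:
arm_command([
  [0.92, -0.31, 0],
  [0.92, -0.31, 0],
  [0.92, -0.31, 0],
  [0.92, -0.31, 0],
  [0.92, -0.31, 0],
], gripper=[91.8, 91.8, 91.8, 91.8, 91.8], twist=[0, 0, 0, 0, 0])

```text
time: 1.4
tool_pos: [338.9, -371.8, 226.5]
tcp_rot: [-3.141, 0.0, 0.263]
contact_force: [-0.2, 0.2, -0.6]
grip_width: 91.7
finger_force: 0.0
```

Emit:
arm_command([
  [0.92, -0.31, 0],
  [0.92, -0.31, 0],
  [0.92, -0.31, 0],
  [0.92, -0.31, 0],
  [0.92, -0.31, 0],
], gripper=[91.8, 91.8, 91.8, 91.8, 91.8], twist=[0, 0, 0, 0, 0])

```text
time: 2.02
tool_pos: [439.9, -304.5, 226.4]
tcp_rot: [-3.141, 0.0, 0.263]
contact_force: [0.5, -0.3, -0.2]
grip_width: 92.0
finger_force: 0.0
```

Emit:
arm_command([
  [0.92, -0.31, 0],
  [0.92, -0.31, 0],
  [0.92, -0.31, 0],
  [0.92, -0.31, 0],
  [0, 0, 0],
], gripper=[91.8, 91.8, 91.8, 91.8, 91.8], twist=[0, 0, 0, 0, 0])

```text
time: 2.65
tool_pos: [520.8, -250.3, 226.2]
tcp_rot: [-3.141, 0.0, 0.265]
contact_force: [-0.7, 0.4, -0.8]
grip_width: 91.9
finger_force: 0.0
```

```bash
python3 - <<'E'
from h import *
o=get_obs();im=capture("wrist");np.savez("w1.npz",im=im,p=o["tool_pos"],r=o["tcp_rot"])
print(o["tool_pos"],o["tcp_rot"],o["time"])
cv2.imwrite("pics/w1.png",cv2.resize(im,(768,576))[:,:,::-1])
E
```

```text
[ 520.84856338 -250.30981198  226.15426164] [-3.14100799e+00  4.59950281e-04  2.64894415e-01] 2.65
```

View pics/w1.png

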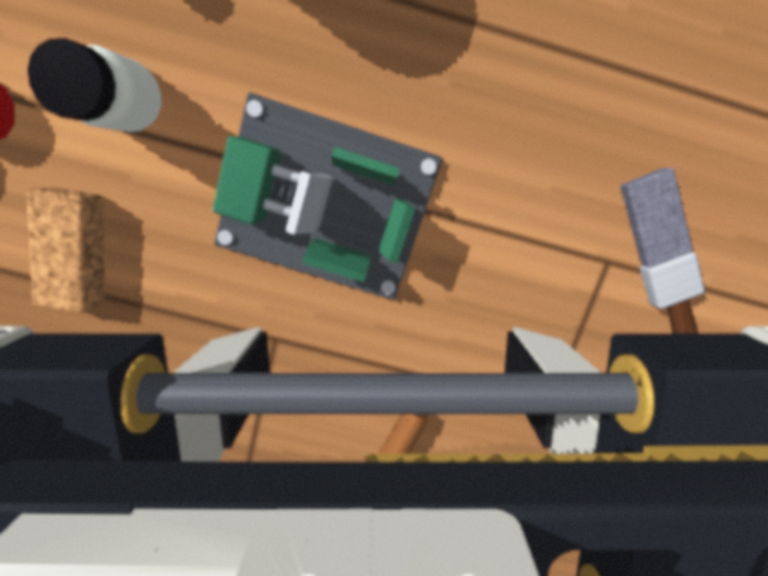

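The wrist view shows the clamp clearly. The plate corner screws are at (254,108), (429,166), (388,288) and (225,237) in the 1.5x picture, with the housing at the left and the fixed pad at (397,230).

```bash
python3 - <<'E'
from h import *
z=np.load("w1.npz");im=z["im"];cm=cam("wrist",dict(tool_pos=z["p"],tcp_rot=z["r"]))
sc=[]
for u,v in((254,108),(429,166),(388,288),(225,237)):
    u,v=int(u/1.5),int(v/1.5);w=im[v-8:v+9,u-8:u+9].astype(float).min(2);m=w>150
    yy,xx=np.nonzero(m);sc.append([u-8+xx.mean(),v-8+yy.mean()])
P=plane(cm,sc,10)[:,:2];print(P.round(1),[np.linalg.norm(P[i]-P[i-1]).round(1) for i in range(4)])
d=(P[0]-P[1])+(P[3]-P[2]);yaw=np.arctan2(d[1],d[0])-np.pi/2;d2=(P[0]-P[3])+(P[1]-P[2]);print(yaw,np.arctan2(d2[1],d2[0]))
c=P.mean(0);Rm=np.array([[np.cos(yaw),-np.sin(yaw)],[np.sin(yaw),np.cos(yaw)]]);print("centre",c)
loc=lambda px,h:((plane(cm,np.array(px)/1.5,h)[:,:2]-c)@Rm).round(1)
print("plate",loc([(250,93),(441,158),(393,299),(216,244)],8))
r,g,b=[im[:,:,i].astype(int) for i in range(3)]
m=((g>r+15)&(g>b+5)&(g>40)).astype(np.uint8)
n,l,st,ce=cv2.connectedComponentsWithStats(m)
for k in range(1,n):
    if st[k,4]<60: continue
    cn=cv2.findContours((l==k).astype(np.uint8),0,2)[0][0]
    q=cv2.boxPoints(cv2.minAreaRect(cn))*1.5
    print(k,st[k],q.astype(int).tolist());
    for h in(30,44,55):print(h,loc(q,h).tolist())
E
```

```text
[[ 603.4 -117.7]
 [ 596.7 -264.2]
 [   nan    nan]
 [ 494.9 -112.7]] [np.float64(108.7), np.float64(146.6), np.float64(nan), np.float64(nan)]
nan nan
centre [nan nan]
plate [[nan nan]
 [nan nan]
 [nan nan]
 [nan nan]]
1 [ 142   91   45   59 1847] [[207, 212], [228, 133], [282, 146], [261, 226]]
30 [[nan, nan], [nan, nan], [nan, nan], [nan, nan]]
44 [[nan, nan], [nan, nan], [nan, nan], [nan, nan]]
55 [[nan, nan], [nan, nan], [nan, nan], [nan, nan]]
2 [221  98  46  25 581] [[327, 163], [333, 144], [399, 166], [393, 185]]
30 [[nan, nan], [nan, nan], [nan, nan], [nan, nan]]
44 [[nan, nan], [nan, nan], [nan, nan], [nan, nan]]
55 [[nan, nan], [nan, nan], [nan, nan], [nan, nan]]
3 [252 132  25  43 639] [[374, 255], [394, 195], [417, 203], [397, 263]]
30 [[nan, nan], [nan, nan], [nan, nan], [nan, nan]]
44 [[nan, nan], [nan, nan], [nan, nan], [nan, nan]]
55 [[nan, nan], [nan, nan], [nan, nan], [nan, nan]]
4 [201 159  46  30 820] [[300, 262], [309, 235], [372, 255], [363, 282]]
30 [[nan, nan], [nan, nan], [nan, nan], [nan, nan]]
44 [[nan, nan], [nan, nan], [nan, nan], [nan, nan]]
55 [[nan, nan], [nan, nan], [nan, nan], [nan, nan]]<stdin>:6: RuntimeWarning: Mean of empty slice.
  ret = ret.dtype.type(ret / rcount)
```

```bash
python3 - <<'E'
from h import *
z=np.load("w1.npz");im=z["im"];cm=cam("wrist",dict(tool_pos=z["p"],tcp_rot=z["r"]))
sc=[]
for u,v in((254,108),(429,166),(388,288),(225,237)):
    u,v=int(u/1.5),int(v/1.5);w=im[v-6:v+7,u-6:u+7].astype(float);w=w[:,:,2]; m=w>.75*w.max()
    yy,xx=np.nonzero(m);sc.append([u-6+xx.mean(),v-6+yy.mean()])
P=plane(cm,sc,10)[:,:2];print(P.round(1),[np.linalg.norm(P[i]-P[i-1]).round(1) for i in range(4)])
d=(P[0]-P[1])+(P[3]-P[2]);yaw=np.arctan2(d[1],d[0])-np.pi/2;d2=(P[0]-P[3])+(P[1]-P[2]);print(yaw,np.arctan2(d2[1],d2[0]))
c=P.mean(0);Rm=np.array([[np.cos(yaw),-np.sin(yaw)],[np.sin(yaw),np.cos(yaw)]]);print("centre",c)
loc=lambda px,h:((plane(cm,np.array(px)/1.5,h)[:,:2]-c)@Rm).round(1)
print("plate",loc([(250,93),(441,158),(393,299),(216,244)],8).tolist())
for nme,h,q in(("housing",44,[[207,212],[228,133],[282,146],[261,226]]),("end+",55,[[327,163],[333,144],[399,166],[393,185]]),("fixed",55,[[374,255],[394,195],[417,203],[397,263]]),("end-",55,[[300,262],[309,235],[372,255],[363,282]])):
  print(nme,loc(q,h).tolist())
E
```

```text
[[ 603.5 -117.7]
 [ 596.7 -264.1]
 [ 488.  -259.5]
 [ 494.8 -112.6]] [np.float64(108.8), np.float64(146.6), np.float64(108.8), np.float64(147.1)]
-0.04647957886061049 -0.04502555155947424
centre [ 545.75176944 -188.4566341 ]
plate [[64.2, 79.1], [63.7, -81.9], [-63.4, -81.9], [-63.1, 79.2]]
housing [[-30.6, 79.5], [30.8, 76.7], [34.0, 36.6], [-28.3, 37.4]]
end+ [[32.9, 0.2], [46.8, -0.3], [46.8, -49.8], [32.7, -49.9]]
fixed [[-21.1, -52.2], [26.1, -52.8], [25.8, -70.7], [-21.7, -70.8]]
end- [[-43.6, -0.1], [-21.5, -1.2], [-21.6, -50.8], [-44.0, -50.5]]
```

Emit:
arm_command([
  [0.22, -0.95, 0],
  [0.22, -0.95, 0],
  [0.22, -0.95, 0],
  [0.22, -0.95, 0],
  [0.22, -0.95, 0],
], gripper=[91.8, 91.8, 91.8, 91.8, 91.8], twist=[0, 0, 0, 0, 0])

```text
time: 3.32
tool_pos: [515.1, -127.4, 227.0]
tcp_rot: [3.142, -0.0, 0.263]
contact_force: [0.1, 0.7, 0.3]
grip_width: 92.0
finger_force: 0.0
```

Emit:
arm_command([
  [0.22, -0.95, 0],
  [0.22, -0.95, 0],
  [0.22, -0.95, 0],
  [0.22, -0.95, 0],
  [0.22, -0.95, 0],
], gripper=[91.8, 91.8, 91.8, 91.8, 91.8], twist=[0, 0, 0, 0, 0])

```text
time: 3.95
tool_pos: [510.6, -5.8, 227.0]
tcp_rot: [3.142, -0.0, 0.263]
contact_force: [0.4, 0.6, 0.3]
grip_width: 91.9
finger_force: 0.0
```

Emit:
arm_command([
  [0.22, -0.95, 0],
  [0.22, -0.95, 0],
  [0.22, -0.95, 0],
  [0.22, -0.95, 0],
  [0.22, -0.95, 0],
], gripper=[91.8, 91.8, 91.8, 91.8, 91.8], twist=[0, 0, 0, 0, 0])

```text
time: 4.58
tool_pos: [506.0, 115.8, 227.0]
tcp_rot: [-3.142, -0.0, 0.263]
contact_force: [0.5, 0.2, 0.0]
grip_width: 92.0
finger_force: 0.0
```

Emit:
arm_command([
  [0.22, -0.95, 0],
  [0.22, -0.95, 0],
  [0.22, -0.95, 0],
  [0.22, -0.95, 0],
  [0, 0, 0],
], gripper=[91.8, 91.8, 91.8, 91.8, 91.8], twist=[0, 0, 0, 0, 0])

```text
time: 5.2
tool_pos: [502.5, 213.4, 226.9]
tcp_rot: [-3.141, -0.0, 0.266]
contact_force: [0.7, -0.5, -0.7]
grip_width: 91.8
finger_force: 0.0
```

```bash
python3 - <<'E'
from h import *
o=get_obs();im=capture("wrist");np.savez("w2.npz",im=im,p=o["tool_pos"],r=o["tcp_rot"])
print(o["tool_pos"],o["tcp_rot"],o["time"],o["joint_positions"])
cv2.imwrite("pics/w2.png",cv2.resize(im,(768,576))[:,:,::-1])
E
```

```text
[502.5259068  213.40139605 226.87803444] [-3.14144356e+00 -1.03755021e-04  2.65635131e-01] 5.2 [2.61094756e-01 3.80295949e-01 1.46590707e+00 1.55427299e-04
 1.29528656e+00 1.56621367e+00]
```

View pics/w2.png

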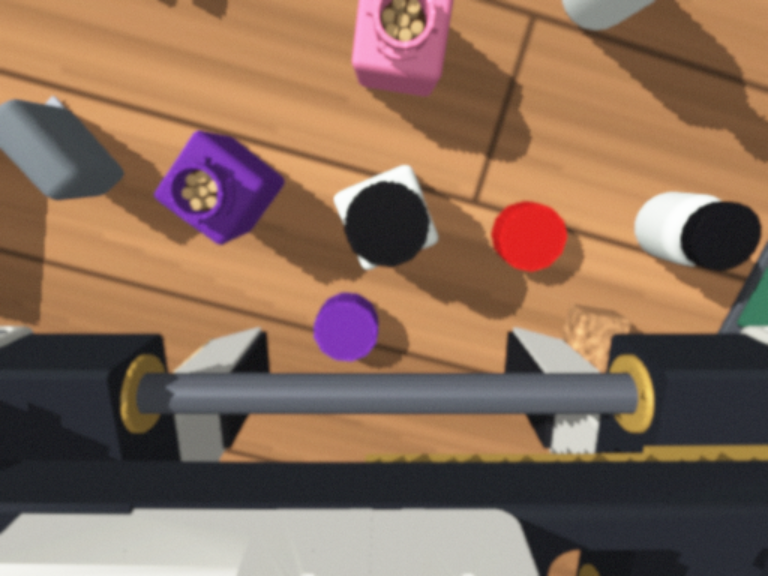

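The square jar is at (388,222): cap centre there, shoulder corners near (405,166), (436,240), (370,267) and (335,202).

```bash
python3 - <<'E'
from h import *
z=np.load("w2.npz");im=z["im"];cm=cam("wrist",dict(tool_pos=z["p"],tcp_rot=z["r"]))
x0,y0,x1,y1=210,98,305,190
s=im[y0:y1,x0:x1].astype(int);mx=s.max(2);mn=s.min(2)
bl=(mx<40).astype(np.uint8)
def big(m):
    n,l,st,ce=cv2.connectedComponentsWithStats(m);k=1+st[1:,4].argmax();return (l==k).astype(np.uint8)
bl=big(bl);cn=max(cv2.findContours(bl,0,1)[0],key=len).reshape(-1,2)+[x0,y0]
Q=plane(cm,cn,101)[:,:2];(c,r)=cv2.minEnclosingCircle(Q.astype(np.float32));print("cap",c,r,cv2.fitEllipse(Q.astype(np.float32)))
wh=big(((mn>110)&(mx-mn<40)).astype(np.uint8))
hull=max(cv2.findContours(wh|bl,0,1)[0],key=len).reshape(-1,2)+[x0,y0]
wc=np.vstack([k.reshape(-1,2) for k in cv2.findContours(wh,0,1)[0]])+[x0,y0]
print("white rect",cv2.minAreaRect(plane(cm,wc,70)[:,:2].astype(np.float32)))
C=plane(cm,np.array([(405,166),(437,240),(370,268),(335,202)])/1.5,70)[:,:2];print(C.round(1),C.mean(0))
for i in range(4):
    e=C[i]-C[i-1];print(np.linalg.norm(e).round(1),np.degrees(np.arctan2(e[1],e[0]))%90)
# clamp by top cam
t=np.load("top.npy");ct=cam("top");sc=[]
for u,v in((296+453/4.2-447/4.2,0),):pass
pts=[(453,383),(649,394),(645,540),(446,528)]
for a,b in pts:
    u,v=(285+(a-400)/4.2,150+(b-330)/4.2);u,v=int(round(u)),int(round(v));w=t[v-3:v+4,u-3:u+4].astype(float)[:,:,2];w=np.clip(w-.6*w.max(),0,None)
    yy,xx=np.mgrid[-3:4,-3:4];sc.append([u+(w*xx).sum()/w.sum(),v+(w*yy).sum()/w.sum()])
P=plane(ct,sc,10)[:,:2];print("clamp top",P.round(1).tolist(),P.mean(0))
E
```

```text
cap (534.1466064453125, 222.69021606445312) 26.1528377532959 ((534.3193969726562, 222.48831176757812), (50.23515319824219, 50.56297302246094), 53.508056640625)
white rect ((550.2008666992188, 234.32330322265625), (24.619197845458984, 60.3009147644043), 33.16469955444336)
[[572.9 219.7]
 [529.4 183.4]
 [496.7 224.7]
 [536.4 260.6]] [533.87094183 222.09145948]
54.9 41.78160028890025
56.7 39.85451146130973
52.7 38.350651147554146
53.5 42.13842413337878
clamp top [[604.5, -118.2], [597.9, -264.4], [489.0, -259.9], [496.4, -113.4]] [ 546.96603014 -188.97740823]
```

Emit:
arm_command([
  [0, 0, 0],
  [0.65, -0.06, 0],
  [0.65, -0.06, 0],
  [0, 0, 0.75],
  [0, 0, 0.75],
], gripper=[91.8, 91.8, 91.8, 91.8, 91.8], twist=[0.95, 0, 0, 0, 0])

```text
time: 5.88
tool_pos: [535.1, 219.5, 188.9]
tcp_rot: [3.141, -0.0, 0.179]
contact_force: [0.6, -0.5, -0.1]
grip_width: 91.6
finger_force: 0.0
```

Emit:
arm_command([
  [0, 0, 0.95],
  [0, 0, 0.95],
  [0, 0, 0.95],
  [0, 0, 0.95],
  [0, 0, 0.78],
], gripper=[91.8, 91.8, 91.8, 91.8, 91.8], twist=[0, 0, 0, 0, 0])

```text
time: 6.5
tool_pos: [534.8, 219.4, 74.0]
tcp_rot: [3.141, 0.001, 0.179]
contact_force: [-0.6, 0.8, 0.5]
grip_width: 91.8
finger_force: 0.0
```

Emit:
arm_command([
  [0, 0, 0],
  [0, 0, 0],
  [0, 0, 0],
  [0, 0, 0],
  [0, 0, 0],
], gripper=[91.8, 70, 60, 50, 40], twist=[0, 0, 0, 0, 0])

```text
time: 7.12
tool_pos: [535.4, 220.6, 75.1]
tcp_rot: [-3.141, -0.001, 0.18]
contact_force: [-0.9, 2.8, 2.2]
grip_width: 56.7
finger_force: 1.5
```

Emit:
arm_command([
  [0, 0, 0],
  [0, 0, 0],
  [0, 0, 0],
  [0, 0, 0],
  [0, 0, 0],
], gripper=[40, 40, 40, 40, 40], twist=[0, 0, 0, 0, 0])

```text
time: 7.75
tool_pos: [535.4, 220.6, 75.0]
tcp_rot: [-3.141, -0.001, 0.18]
contact_force: [-1.7, 3.3, 5.6]
grip_width: 54.1
finger_force: 30.0
```

Emit:
arm_command([
  [0, 0, -0.4],
  [0, 0, -0.9],
  [0, 0, -0.9],
  [0, 0, -0.9],
  [0, 0, -0.9],
], gripper=[40, 40, 40, 40, 40], twist=[0, 0, 0, 0, 0])

```text
time: 8.38
tool_pos: [534.8, 219.7, 174.9]
tcp_rot: [3.141, 0.002, 0.18]
contact_force: [0.5, -0.3, -3.8]
grip_width: 54.1
finger_force: 30.0
```

Emit:
arm_command([
  [0, 0, -0.8],
  [0, 0, -0.2],
  [0, 0, 0],
  [0, 0, 0],
  [0, 0, 0],
], gripper=[40, 40, 40, 40, 40], twist=[0.85, 0.85, 0.85, 0.85, 0.85])

```text
time: 9.0
tool_pos: [534.8, 219.7, 199.1]
tcp_rot: [3.14, 0.002, -0.194]
contact_force: [0.2, 0.5, -3.0]
grip_width: 54.0
finger_force: 30.0
```

Emit:
arm_command([
  [0, 0, 0],
  [0, 0, 0],
  [0, 0, 0],
  [0, 0, 0],
  [0, 0, 0],
], gripper=[40, 40, 40, 40, 40], twist=[0.87, 0.87, 0.87, 0.87, 0.85])

```text
time: 9.62
tool_pos: [534.8, 219.7, 199.1]
tcp_rot: [3.139, 0.001, -0.572]
contact_force: [0.0, -0.8, -4.0]
grip_width: 54.4
finger_force: 30.0
```

Emit:
arm_command([
  [0.3, 0.4, 0],
  [0.54, 0.8, 0],
  [0.54, 0.8, 0],
  [0.54, 0.8, 0],
  [0.54, 0.8, 0],
], gripper=[40, 40, 40, 40, 40], twist=[0, 0, 0, 0, 0])

```text
time: 10.25
tool_pos: [538.2, 109.5, 199.5]
tcp_rot: [3.14, 0.0, -0.568]
contact_force: [1.3, 0.2, -2.9]
grip_width: 53.8
finger_force: 30.0
```

Emit:
arm_command([
  [0.54, 0.8, 0],
  [0.54, 0.8, 0],
  [0.54, 0.8, 0],
  [0.54, 0.8, 0],
  [0.54, 0.8, 0],
], gripper=[40, 40, 40, 40, 40], twist=[0, 0, 0, 0, 0])

```text
time: 10.88
tool_pos: [541.0, -11.0, 199.5]
tcp_rot: [3.14, 0.001, -0.568]
contact_force: [-0.0, -0.1, -3.0]
grip_width: 54.0
finger_force: 30.0
```

Emit:
arm_command([
  [0.54, 0.8, 0],
  [0.54, 0.8, 0],
  [0.54, 0.8, 0],
  [0.4, 0.6, 0],
  [0.2, 0.3, 0],
], gripper=[40, 40, 40, 40, 40], twist=[0, 0, 0, 0, 0])

```text
time: 11.5
tool_pos: [543.6, -109.9, 199.6]
tcp_rot: [3.141, 0.0, -0.569]
contact_force: [-0.2, 0.4, -3.6]
grip_width: 54.1
finger_force: 30.0
```

Emit:
arm_command([
  [0.5, 0.76, 0],
  [0.5, 0.76, 0],
  [0.5, 0.76, 0],
  [0.5, 0.76, 0],
  [0.27, 0.39, 0],
], gripper=[40, 40, 40, 40, 40], twist=[0, 0, 0, 0, 0])

```text
time: 12.12
tool_pos: [545.5, -213.1, 199.6]
tcp_rot: [3.141, -0.0, -0.57]
contact_force: [0.6, 0.5, -3.8]
grip_width: 53.7
finger_force: 30.0
```

Emit:
arm_command([
  [0, 0, 0.4],
  [0, 0, 0.8],
  [0, 0, 0.8],
  [0, 0, 0.2],
  [0, 0, 0],
], gripper=[40, 40, 40, 40, 40], twist=[0, 0, 0, 0, 0])

```text
time: 12.75
tool_pos: [545.6, -210.9, 144.6]
tcp_rot: [-3.142, 0.001, -0.568]
contact_force: [-0.6, 0.7, -3.5]
grip_width: 54.2
finger_force: 30.0
```

```bash
python3 - <<'E'
from h import *
o=get_obs();im=capture("wrist");s=capture("side");np.savez("w3.npz",im=im,p=o["tool_pos"],r=o["tcp_rot"],s=s)
print(o["tool_pos"],o["tcp_rot"],o["joint_positions"])
a=cv2.resize(im,None,fx=.9,fy=.9)[:345]
b=cv2.resize(s[120:220,215:345],None,fx=2.6,fy=2.6,interpolation=2)
c=np.zeros((560,800,3),np.uint8);c[:345,:461]=a[:,:461];c[:260,462:800]=b
cv2.imwrite("pics/w3.png",c[:345,:,::-1])
E
```

```text
[ 545.5908244  -210.86830095  144.55661357] [-3.14154826e+00  5.68362100e-04 -5.68279400e-01] [-4.99845870e-01  5.23914569e-01  1.47091552e+00  9.12132505e-05
  1.14732656e+00  1.63919236e+00]
```

View pics/w3.png

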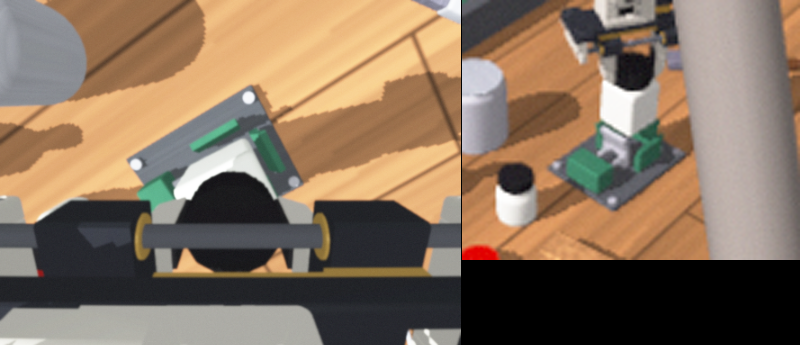

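The jar hangs upright, square to the clamp and above the seat. Screws show at (137,163), (249,97) and (293,182). I'll re-measure the clamp from these.

```bash
python3 - <<'E'
from h import *
z=np.load("w3.npz");im=z["im"];cm=cam("wrist",dict(tool_pos=z["p"],tcp_rot=z["r"]))
sc=[]
for u,v in((137,163),(249,97),(293,182)):
    u,v=int(u/.9),int(v/.9);w=im[v-7:v+8,u-7:u+8].astype(float)[:,:,2]; m=w>.75*w.max()
    yy,xx=np.nonzero(m);sc.append([u-7+xx.mean(),v-7+yy.mean()])
P=plane(cm,sc,10)[:,:2];c=(P[0]+P[2])/2
d=P[0]-P[1];e=P[1]-P[2];print(P.round(1).tolist(),np.linalg.norm(d),np.linalg.norm(e))
yaw=np.arctan2(d[1],d[0])-np.pi/2;print("yaw",yaw,np.arctan2(e[1],e[0]),"centre",c,"origin",c+25*np.array([np.sin(yaw),-np.cos(yaw)]))
# jar shoulder edges (white) in tool frame, z = tcp-5
print(get_obs()["tool_pos"])
E
```

```text
[[603.4, -117.3], [596.9, -264.3], [487.9, -259.4]] 147.0940118755412 109.15607179566308
yaw -0.04391338736707606 -0.04503523322608725 centre [ 545.63441625 -188.34790051] origin [ 544.53693437 -213.32379956]
[ 546.04439682 -211.36818162  145.48144925]
```

Emit:
arm_command([
  [-0.01, 0.06, 0.3],
  [0, 0, 0.3],
  [0, 0, 0.3],
  [0, 0, 0.3],
  [0, 0, 0.2],
], gripper=[40, 40, 40, 40, 40], twist=[0, 0, 0, 0, 0])

```text
time: 13.48
tool_pos: [545.7, -215.2, 111.0]
tcp_rot: [3.139, -0.006, -0.569]
contact_force: [-2.3, -6.3, 0.3]
grip_width: 53.7
finger_force: 29.9
```

Emit:
arm_command([
  [0, 0, 0.15],
  [0, 0, 0.15],
  [0, 0, 0.15],
  [0, 0, 0.15],
  [0, 0, 0],
], gripper=[40, 40, 40, 40, 40], twist=[0, 0, 0, 0, 0])

```text
time: 14.1
tool_pos: [544.8, -213.3, 94.3]
tcp_rot: [3.141, -0.001, -0.569]
contact_force: [1.1, -6.7, -0.3]
grip_width: 54.0
finger_force: 29.9
```

Emit:
arm_command([
  [0, 0, 0.12],
  [0, 0, 0.12],
  [0, 0, 0.1],
  [0, 0, 0.08],
  [0, 0, 0],
], gripper=[40, 40, 40, 40, 40], twist=[0, 0, 0, 0, 0])

```text
time: 14.72
tool_pos: [544.9, -213.4, 84.1]
tcp_rot: [3.141, -0.002, -0.569]
contact_force: [0.7, -6.1, 0.1]
grip_width: 53.9
finger_force: 29.9
```

Emit:
arm_command([
  [0, 0, 0.04],
  [0, 0, 0.04],
  [0, 0, 0.04],
  [0, 0, 0.02],
  [0, 0, 0],
], gripper=[40, 40, 40, 40, 40], twist=[0, 0, 0, 0, 0])

```text
time: 15.35
tool_pos: [545.6, -213.6, 82.5]
tcp_rot: [3.141, -0.004, -0.569]
contact_force: [-1.7, -5.0, 12.2]
grip_width: 53.6
finger_force: 30.0
```

Emit:
arm_command([
  [0, 0, 0.03],
  [0, 0, 0.03],
  [0, 0, 0.03],
  [0, 0, 0],
  [0, 0, 0],
], gripper=[40, 40, 40, 40, 40], twist=[0, 0, 0, 0, 0])

```text
time: 15.98
tool_pos: [545.7, -213.5, 81.9]
tcp_rot: [3.141, -0.005, -0.569]
contact_force: [-5.6, -2.7, 23.0]
grip_width: 53.9
finger_force: 30.0
```

```bash
python3 - <<'E'
from h import *
o=get_obs();s=capture("side");im=capture("wrist");print(o["tool_pos"],o["contact_force"],o["moment"])
b=cv2.resize(s[120:220,215:345],None,fx=3,fy=3,interpolation=2);a=cv2.resize(im[50:300,80:420],(410,300))
cv2.imwrite("pics/s4.png",np.hstack([b,a])[:,:,::-1])
E
```

```text
[ 545.70494362 -213.53988394   81.94594279] [-5.64494146 -2.68673138 22.95262211] [-0.55805318  0.98919966  0.08742258]
```

View pics/s4.png

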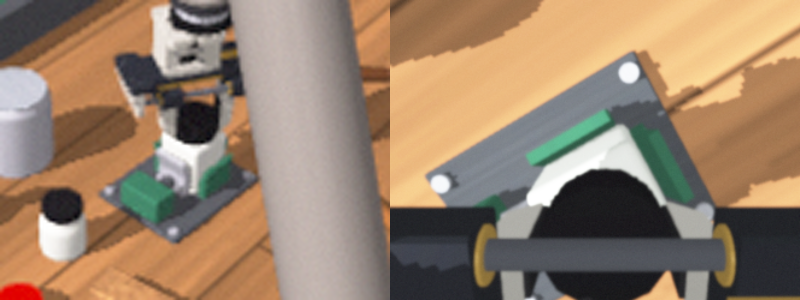

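The jar is home: TCP 82 against 83 expected, with a firm floor reaction. I'll ease the press and unscrew.

Emit:
arm_command([
  [0, 0, -0.05],
  [0, 0, -0.01],
  [0, 0, 0],
  [0, 0, 0],
  [0, 0, 0],
], gripper=[40, 40, 40, 40, 40], twist=[0, 0, -0.5, -0.8, -0.8])

```text
time: 16.7
tool_pos: [546.3, -213.0, 82.6]
tcp_rot: [-3.141, -0.005, -0.384]
contact_force: [-0.3, -0.2, 17.8]
grip_width: 53.8
finger_force: 30.0
```

Emit:
arm_command([
  [0, 0, -0.01],
  [0, 0, -0.01],
  [0, 0, -0.01],
  [0, 0, -0.01],
  [0, 0, -0.01],
], gripper=[40, 40, 40, 40, 40], twist=[-0.9, -0.9, -0.9, -0.9, -0.9])

```text
time: 17.32
tool_pos: [545.9, -212.8, 83.3]
tcp_rot: [3.14, -0.004, 0.009]
contact_force: [-1.7, -1.2, 13.2]
grip_width: 54.0
finger_force: 30.0
```

```bash
python3 - <<'E'
from h import *
o=get_obs();im=capture("wrist");print(o["tool_pos"],o["contact_force"],o["moment"],o["tcp_rot"])
cv2.imwrite("pics/w5.png",cv2.resize(im[50:300,80:420],(680,500))[:,:,::-1])
E
```

```text
[ 545.86522649 -212.84384617   83.29844666] [-1.72218748 -1.23686106 13.2015532 ] [-0.35215416  0.16349924  0.02445654] [ 3.14000524 -0.00391842  0.00922217]
```

View pics/w5.png

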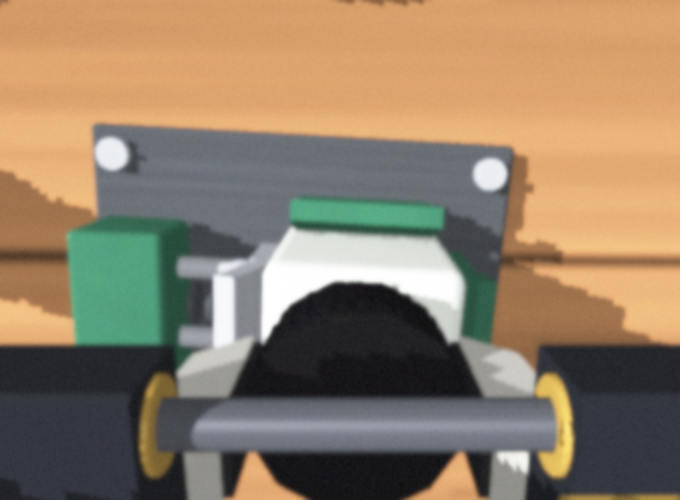

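The jar stays square between the jaws while the cap turns, about 0.58 rad so far. I'll continue to about 1.3 rad.

Emit:
arm_command([
  [0, 0, -0.01],
  [0, 0, -0.01],
  [0, 0, -0.01],
  [0, 0, -0.01],
  [0, 0, -0.01],
], gripper=[40, 40, 40, 40, 40], twist=[-0.83, -0.83, -0.83, -0.83, -0.83])

```text
time: 18.0
tool_pos: [545.6, -213.0, 83.9]
tcp_rot: [3.139, -0.002, 0.371]
contact_force: [-0.4, -2.8, 9.4]
grip_width: 54.2
finger_force: 30.0
```

Emit:
arm_command([
  [0, 0, 0],
  [0, 0, 0],
  [0, 0, 0],
  [0, 0, 0],
  [0, 0, 0],
], gripper=[40, 40, 40, 40, 40], twist=[-0.83, -0.83, -0.83, -0.83, -0.8])

```text
time: 18.62
tool_pos: [545.6, -212.8, 83.8]
tcp_rot: [3.139, -0.002, 0.73]
contact_force: [-0.4, -1.8, 10.3]
grip_width: 54.1
finger_force: 30.0
```

Emit:
arm_command([
  [0, 0, -0.05],
  [0, 0, -0.05],
  [0, 0, -0.1],
  [0, 0, -0.1],
  [0, 0, -0.1],
], gripper=[40, 40, 40, 40, 40], twist=[0, 0, 0, 0, 0])

```text
time: 19.25
tool_pos: [544.1, -212.2, 92.1]
tcp_rot: [-3.14, 0.001, 0.729]
contact_force: [0.7, -2.0, -2.6]
grip_width: 54.0
finger_force: 30.0
```

Emit:
arm_command([
  [0, 0, -0.1],
  [0, 0, -0.1],
  [0, 0, -0.1],
  [0, 0, 0],
  [0, 0, 0],
], gripper=[40, 40, 40, 40, 40], twist=[0, 0, 0, 0, 0])

```text
time: 19.88
tool_pos: [544.4, -212.3, 99.9]
tcp_rot: [-3.141, 0.0, 0.729]
contact_force: [-0.1, 0.6, -1.0]
grip_width: 54.1
finger_force: 30.0
```

```bash
python3 - <<'E'
from h import *
o=get_obs();s=capture("side");im=capture("wrist");print(o["tool_pos"],o["contact_force"],o["moment"])
b=cv2.resize(s[120:220,215:345],None,fx=3,fy=3,interpolation=2);a=cv2.resize(im[50:300,80:420],(410,300))
cv2.imwrite("pics/s6.png",np.hstack([b,a])[:,:,::-1])
E
```

```text
[ 544.41066095 -212.32764233   99.92464806] [-0.11030977  0.59376793 -0.98245344] [-0.03072047 -0.02346151 -0.00861308]
```

View pics/s6.png

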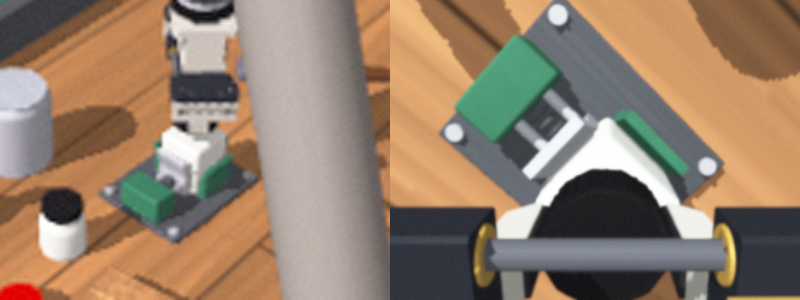

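The cap is free (force -1 N) and the jar has stayed down in the clamp with the jaw against it. I'll lift the rest straight up.

Emit:
arm_command([
  [0, 0, -0.2],
  [0, 0, -0.3],
  [0, 0, -0.3],
  [0, 0, -0.12],
  [0, 0, 0],
], gripper=[40, 40, 40, 40, 40], twist=[0, 0, 0, 0, 0])

```text
time: 20.6
tool_pos: [544.7, -212.6, 123.3]
tcp_rot: [3.141, -0.0, 0.729]
contact_force: [0.3, -0.8, 0.1]
grip_width: 54.4
finger_force: 30.0
```

Emit:
arm_command([
  [0, 0, 0],
  [0, 0, 0],
  [0, 0, 0],
  [0, 0, 0],
  [0, 0, 0],
], gripper=[40, 40, 40, 40, 40], twist=[0, 0, 0, 0, 0])

```text
time: 21.22
tool_pos: [544.5, -212.5, 122.9]
tcp_rot: [3.142, 0.0, 0.729]
contact_force: [0.1, -0.2, -0.9]
grip_width: 53.5
finger_force: 30.0
```

```bash
python3 - <<'E'
from h import *
o=get_obs();s=capture("side");im=capture("wrist");print(o["tool_pos"],o["contact_force"],o["tcp_rot"])
b=cv2.resize(s[120:220,215:345],None,fx=3,fy=3,interpolation=2);a=cv2.resize(im[50:300,80:420],(410,300))
cv2.imwrite("pics/s7.png",np.hstack([b,a])[:,:,::-1])
E
```

```text
[ 544.53487211 -212.50919978  122.94209109] [ 0.1350514  -0.17657932 -0.94982957] [3.14154267e+00 9.28462013e-05 7.28850717e-01]
```

View pics/s7.png

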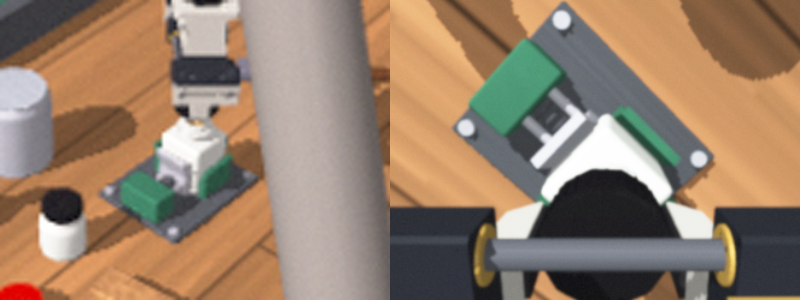

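```bash
python3 - <<'E'
from h import *
a,b,c=[cv2.imread(f"pics/s{i}.png",0).astype(np.float32) for i in(4,6,7)]
for n,(x0,y0,x1,y1) in dict(jar=(162,150,228,190),clampref=(100,175,175,240)).items():
    w=cv2.createHanningWindow((x1-x0,y1-y0),cv2.CV_32F)
    for q in(b,c):
        (dx,dy),r=cv2.phaseCorrelate(a[y0:y1,x0:x1],q[y0:y1,x0:x1],w);print(n,round(dx/3,2),round(dy/3,2),"px",round(r,2))
E
```

```text
jar -0.04 -0.03 px 0.57
jar 0.03 -0.04 px 0.56
clampref 0.18 -0.0 px 0.9
clampref 0.13 -0.01 px 0.91
```

The jar hasn't moved since it was pressed home (under 0.1 px in the side view), so I'm handing in.

```bash
python3 -c "
from plant import *
print(close_job())"
```

```text
the job is handed in; nothing more can be done
None
```

I handed the job in at about 21 s: the jar is fully home in the clamp, and the unscrewed cap is held level about 2 cm above the jar's mouth; I haven't seen the judge's result.

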